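# Fetch the salt pot from behind the sauces

### The arm

A 7-joint arm with a two-finger parallel gripper is mounted at the origin on the work surface. World frame = base frame: x ahead of the robot, y to its left, z up, the work surface at z = 0. Lengths are in m, angles in degrees, forces in N, time in s.
With the tool pointing down it reaches from about 0.425 to 0.875 m from the base axis. Payload 4.7 kg.
Tool frame: the origin (TCP) lies between the finger pads; the fingertips stand 8 mm ahead of it and the grasp point (between the pads) lies 11 mm behind it (env.tip_extent is the distance from the TCP to the fingertips, in m); z points along the fingers, y is the line along which they close (so a half turn about z gives the same grasp; the last joint's range is limited). The gripper opens to 87 mm and grips with 3 to 60 N. Pads are 19 mm wide; open, the fingers measure 117 mm over their backs; the gripper's body (75 mm by 190 mm) begins 51 mm behind the grasp point.
Start: joints at [-75.224, 18.392, -4.016, 83.108, 1.295, 78.541, -3.26], TCP at [0.157, 0.631, 0.231] pointing down, gripper open.
Joint ranges: [-163.93, 163.93], [-17.29, 119.83], [-79.2, 71.16], [3.27, 140.29], [-89.18, 269.18], [5.43, 117.66], [-154.24, 154.24]. Speed limits (degrees/s): [147.25, 147.25, 180, 180, 180, 180, 180].

### API

Orientations are given as [roll, pitch, yaw] about the fixed x, y, z axes, in that order (R = Rz(yaw) Ry(pitch) Rx(roll)).
In Python, from cell import sensors, vision, workorder, env gives the robot as it stands.
- The arm moves only by the tool drive_tool, never from a script. Its argument "moves" is a list of rows, each an object of numbers: "x", "y", "z": the shift along the tool's x, y, z in mm; "rx", "ry", "rz": the turn, a rotation vector about the tool's x, y, z in rad; "fingers": the closure, from -1 (fully open) to 1 (shut). In form: [{"x": .., "y": .., "z": .., "rx": .., "ry": .., "rz": .., "fingers": ..}, ...]. A call has 1 to 20 rows; each row is the pose to reach, as a shift and turn from the pose commanded when the call began, along the tool's axes at that moment; what a row does not reach only later rows make up. A row lasts 1/8 s, in which the tool goes at most 62.5 mm and 10.7 degrees, less where a joint would pass 70% of its speed; a pose out of reach is approached as far as the arm can. A call with a gripper value outside its range is refused whole. The fingers move at their own pace and stop on an object; "force" is the grip in N (left out, the last holds). Time passes only in rows, so rows that repeat a pose let the fingers close. It gives the time, the measured TCP pose, the force, the opening and the grip force at its end, in the units of the state.
- sensors.get_obs(): the state, without advancing time (a new reading comes with each control period).
- vision.read_camera(name): name is "scene" or "top"; returns a dict with "image" (420x560x3 uint8, red, green, blue), "fx", "fy", "cx", "cy" (pixels), "R" (3x3) and "t" (3): a world point X has camera coordinates R X + t. Camera axes: x right, y down, z forward; pixel columns grow to the right and rows downward; lengths in m; the calibration is good to about 2 mm. A picture is of the moment at which its call begins. There is no depth.
- workorder.sign_off(): hands the job in; it is judged then, once.
The state is a dict: "time_s": time; "qpos": joint angles; "joint_velocities": joint speeds; "effort": joint torques, N m; "tool_pos": TCP position; "tool_rot": TCP orientation; "force": force on the tool from outside, world axes, zero at the start; "wrist_torque": the same for the moment, N m; "grip_width": finger opening in m; "grasp_force": force on a finger pad.
Only numpy, scipy, OpenCV 4.12 (cv2) and the standard library are available. Lean on these libraries where they do the work, as an engineer would, in place of code of your own. Each camera call takes 0.05 s, during which the arm holds its last target. There are 200 camera calls.

### The job

At the pass, move the three sauce bottles that shut in the brass salt pot off the wooden stand and stand all three on the black rubber mat. Then fetch the salt pot and set it in the middle of the dark round wooden coaster, and only after that put each bottle back upright in the middle of the disc of its own colour. Do not tip a bottle or the pot over on the way.

Things in the scene. Friction and masses are not known exactly. Their poses are not given: they have to be found in the camera images.
- bottle_red: Loose red plastic squeeze bottle: round, 44 mm diameter, straight from the foot up to 118 mm, then a short cone to a thin nozzle tip at 150 mm; 0.18 to 0.35 kg. Origin at the centre of its underside, z up along its axis. At the start it stands on the red disc of the sauce stand.
- bottle_yellow: Loose yellow plastic squeeze bottle: round, 44 mm diameter, straight from the foot up to 118 mm, then a short cone to a thin nozzle tip at 150 mm; 0.18 to 0.35 kg. Origin at the centre of its underside, z up along its axis. At the start it stands on the yellow disc of the sauce stand.
- bottle_green: Loose green plastic squeeze bottle: round, 44 mm diameter, straight from the foot up to 118 mm, then a short cone to a thin nozzle tip at 150 mm; 0.18 to 0.35 kg. Origin at the centre of its underside, z up along its axis. At the start it stands on the green disc of the sauce stand.
- disc_red: Flat red disc, 66 mm diameter, 3 mm thick, fixed on the sauce stand's base: the home of the red bottle. Origin at the centre of its underside, so its top lies 3 mm above the origin. Its yaw means nothing.
- disc_yellow: Flat yellow disc, 66 mm diameter, 3 mm thick, fixed on the sauce stand's base: the home of the yellow bottle. Origin at the centre of its underside, so its top lies 3 mm above the origin. Its yaw means nothing.
- disc_green: Flat green disc, 66 mm diameter, 3 mm thick, fixed on the sauce stand's base: the home of the green bottle. Origin at the centre of its underside, so its top lies 3 mm above the origin. Its yaw means nothing.
- salt_pot: Loose squat round brass salt pot, its flat top with a black disc inlaid in the middle, 48 mm diameter, 42 mm high, 0.18 to 0.35 kg. Origin at the centre of its underside. It starts on the stand's base, 14 mm in front of the back board and 12 mm from each of the three bottles: no room for a gripper until they are away; then grip it across, along the stand's y axis.
- coaster: Fixed round dark wooden coaster, 80 mm diameter, 8 mm thick, on the counter at one side: where the salt pot must go. Origin at the centre of its underside. Its yaw means nothing.
- mat: Fixed black rubber mat, 300 mm long (its x axis), 120 mm wide (its y axis), 5 mm thick, on the counter at the side away from the coaster: the side area for the bottles. Origin at the centre of its underside; bottles can stand in a row along its x axis.
- stand: Fixed wooden sauce stand: base 6 mm thick, 105 mm to its front (-x), 45 mm to +x, 105 mm to either side (y); back board 48 mm high from the counter, front face at x = +40 mm. Origin at counter height below the salt pot's start. The three discs lie 58 mm from it: front (-x), left (+y) and right (-y); which colour is where differs each time.
Not all that is in view belongs to the job. Of the things shaped like the bottle_green, the green one is meant.

How it is judged (in metres and radians):
On the way, in this order (a step that is already met when the one before it is completed fails the run):
1. all three bottles stand released and upright on the rubber mat (x of bottle_red in the frame of mat between -0.15 and 0.15 m and y of bottle_red in the frame of mat between -0.06 and 0.06 m and z of bottle_red in the frame of mat between 0.002 and 0.009 m and angle between each of bottle_red, bottle_yellow, bottle_green's own z axis and vertical below 0.1 rad and contact force between each of bottle_red, bottle_yellow, bottle_green and the fingers below 0.2 N and x of bottle_yellow in the frame of mat between -0.15 and 0.15 m and y of bottle_yellow in the frame of mat between -0.06 and 0.06 m and z of bottle_yellow in the frame of mat between 0.002 and 0.009 m and x of bottle_green in the frame of mat between -0.15 and 0.15 m and y of bottle_green in the frame of mat between -0.06 and 0.06 m and z of bottle_green in the frame of mat between 0.002 and 0.009 m), for 0.2 s.
2. the salt pot stands released on the coaster while the three bottles are still on the mat (all of step 1 and horizontal distance between salt_pot and coaster below 0.015 m and z of salt_pot in the frame of coaster between 0.005 and 0.012 m and angle between salt_pot's own z axis and vertical below 0.1 rad and contact force between salt_pot and the fingers below 0.2 N), for 0.2 s.
At the end, for the whole second after the job is handed in: The salt pot stands upright, released and at rest on the coaster, its centre within 15 mm of the coaster's; each bottle stands upright, released and at rest on the disc of its own colour, its centre within 12 mm of the disc's (horizontal distance between salt_pot and coaster below 0.015 m and z of salt_pot in the frame of coaster between 0.005 and 0.012 m and angle between each of salt_pot, bottle_red, bottle_yellow, bottle_green's own z axis and vertical below 0.1 rad and contact force between each of salt_pot, bottle_red, bottle_yellow, bottle_green and the fingers below 0.2 N and linear speed of each of salt_pot, bottle_red, bottle_yellow, bottle_green below 0.02 m/s and angular speed of each of salt_pot, bottle_red, bottle_yellow, bottle_green below 0.2 rad/s and horizontal distance between bottle_red and disc_red below 0.012 m and z of bottle_red in the frame of disc_red between 0 and 0.007 m and horizontal distance between bottle_yellow and disc_yellow below 0.012 m and z of bottle_yellow in the frame of disc_yellow between 0 and 0.007 m and horizontal distance between bottle_green and disc_green below 0.012 m and z of bottle_green in the frame of disc_green between 0 and 0.007 m); the robot touches nothing.
It fails at once if a bottle or the salt pot is tipped over (more than 35 degrees) (angle between any of bottle_red, bottle_yellow, bottle_green, salt_pot's own z axis and vertical above 0.61 rad).
It also fails if it takes over 136 s, if anything falls off the work surface, if the arm or the gripper's body presses on something with over 40 N, if the wrist force passes 120 N, or if a joint passes its speed limit or range.

## Working session

There is one attempt and no reset: what is moved stays moved. The work goes in short steps, Python scripts to look and compute and a tool call to move; the robot and the scene stay as the last step left them, time stands still between calls to the robot, and variables do not carry over. Pictures are saved under pics/ and viewed, at most 14 in all, crops included, and the job is handed in when it is done.

Besides the shell and the picture viewer there is one more tool, called after ">>>" in YAML: its name, and indented under it one key for each argument. drive_tool: Moves the arm, as the interface text tells. Its arguments: {"type":"object","properties":{"moves":{"type":"array"},"force":{"type":"number"}},"required":["moves"]}

```bash
ls; mkdir -p pics
python3 - <<'E'
from cell import sensors, vision, workorder, env
import cv2, numpy as np
o=sensors.get_obs(); print(o); print(env.tip_extent)
for n in ("scene","top"):
    c=vision.read_camera(n); cv2.imwrite(f"pics/{n}0.png",c["image"][:,:,::-1]); np.savez(f"pics/{n}0.npz",**c)
    print(n,c["fx"],c["fy"],c["cx"],c["cy"],np.round(c["R"],3).tolist(),np.round(c["t"],3), -c["R"].T@c["t"])
E
```

```text
pics
{'time_s': 0.0, 'qpos': array([-75.22480898,  18.43804319,  -4.01584069,  83.17500278,
         1.29433004,  78.53892349,  -3.25959202]), 'joint_velocities': array([-0.05517208, -0.06119423,  0.02123804, -0.07499292, -0.0518121 ,
        0.04845871, -0.03822889]), 'effort': array([-3.52912475e-04, -4.91286314e+01, -4.04089121e-01, -3.12530923e+01,
       -6.38570962e-02,  4.39431961e-02,  1.77904080e-04]), 'tool_pos': array([0.15680293, 0.63025887, 0.22947216]), 'tool_rot': array([-1.79893235e+02,  4.92311514e-03,  1.66035133e+02]), 'force': array([-0.55727842, -0.09127253,  0.18206038]), 'wrist_torque': array([-0.01899089, -0.00812607, -0.05375433]), 'grasp_force': 0.0, 'grip_width': 0.08687414167338994}
0.008
scene 495.4458267188124 495.4458267188124 284.3598444176942 205.3289483768479 [[-0.62, 0.785, -0.025], [0.44, 0.321, -0.839], [-0.65, -0.531, -0.544]] [ 0.356 -0.217  1.455] [1.26218365 0.56191985 0.61844122]
top 528.3298478521215 528.3298478521215 281.08708715399246 202.0921511429867 [[0.015, -1.0, -0.018], [-0.995, -0.013, -0.103], [0.103, 0.02, -0.994]] [0.006 0.569 1.001] [ 0.46292588 -0.00675067  1.05448597]
```

View pics/scene0.png

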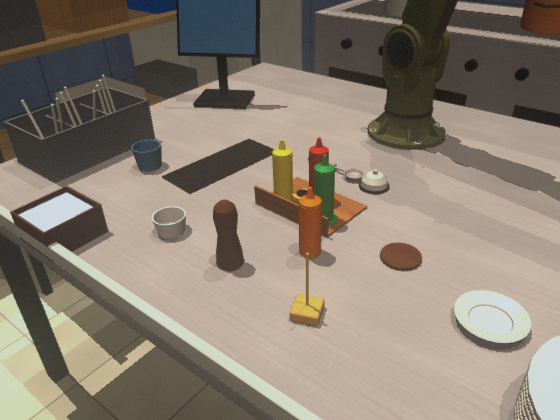

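View pics/top0.png

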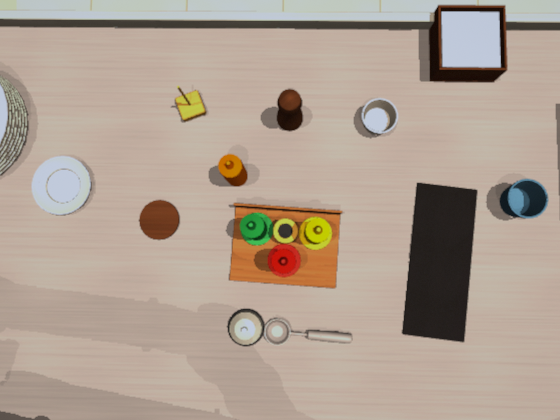

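The top view has +x up and +y left. It shows the green bottle at px (255,229), yellow at (317,233), red at (284,261), the pot at (285,231), the coaster at (160,220) and the mat around (440,262). The orange bottle at (232,170) is a decoy. Next I'll zoom in.

```bash
cat > h.py <<'E'
import numpy as np, cv2
from scipy.optimize import least_squares
def load(n): return dict(np.load(f"pics/{n}.npz"))
def snap(n,tag):
    from cell import vision
    c=vision.read_camera(n); cv2.imwrite(f"pics/{tag}.png",c["image"][:,:,::-1]); np.savez(f"pics/{tag}.npz",**c); return c
def proj(c,X):
    p=np.atleast_2d(X)@c["R"].T+c["t"]; return np.c_[c["fx"]*p[:,0]/p[:,2]+c["cx"],c["fy"]*p[:,1]/p[:,2]+c["cy"]]
def plane(c,uv,z):
    uv=np.atleast_2d(uv); d=np.c_[(uv[:,0]-c["cx"])/c["fx"],(uv[:,1]-c["cy"])/c["fy"],np.ones(len(uv))]@c["R"]
    o=-c["R"].T@c["t"]; return o+d*((z-o[2])/d[:,2])[:,None]
def tri(cs,uvs):
    return least_squares(lambda X:np.concatenate([proj(c,X)[0]-u for c,u in zip(cs,uvs)]),[.45,0,.1])
def crop(c,x0,y0,w,h,s,f):
    cv2.imwrite(f,cv2.resize(c["image"][y0:y0+h,x0:x0+w,::-1],None,fx=s,fy=s,interpolation=cv2.INTER_CUBIC))
E
python3 - <<'E'
from h import *
t=load("top0"); s=load("scene0")
a=cv2.resize(t["image"][190:300,220:350],None,fx=5,fy=5,interpolation=cv2.INTER_CUBIC); cv2.imwrite("pics/ct.png",a[:,:,::-1])
crop(s,240,130,160,120,5,"pics/cs.png")
# mat & coaster
for n,c in(("t",t),("s",s)):
    g=c["image"].max(2); m=(g<60).astype(np.uint8)
    k,l,st,ce=cv2.connectedComponentsWithStats(m)
    for i in range(1,k):
        if st[i,4]>1500:
            (p,_)= cv2.findContours((l==i).astype(np.uint8),0,1)
            r=cv2.minAreaRect(p[0]); ap=cv2.approxPolyDP(p[0],6,True)[:,0]
            print(n,st[i],ap.tolist(), np.round(plane(c,ap,.005),3).tolist(), np.round(plane(c,ce[i],.005),4))
    hsv=cv2.cvtColor(c["image"],cv2.COLOR_RGB2HSV)
    x,y=(160,220) if n=="t" else (401,256)
    print(hsv[y,x],c["image"][y,x])
    d=np.abs(c["image"].astype(int)-np.median(c["image"][y-4:y+5,x-4:x+5].reshape(-1,3),0)).max(2)<40
    k,l,st,ce=cv2.connectedComponentsWithStats(d.astype(np.uint8)); i=l[y,x]
    print("coaster",st[i],ce[i],np.round(plane(c,ce[i],.008),4))
E
```

```text
t [ 403  183   74  158 9182] [[417, 183], [403, 333], [463, 340], [476, 191]] [[0.614, -0.256, 0.005], [0.32, -0.226, 0.005], [0.308, -0.341, 0.005], [0.599, -0.373, 0.005]] [[ 0.4576 -0.2988  0.005 ]]
[ 11 187 108] [108  57  29]
coaster [ 139  200   40   39 1202] [158.90266223 219.42429285] [[0.5334 0.2573 0.008 ]]
s [   0    0   46   51 1876] [[0, 0], [0, 50], [45, 39], [34, 0]] [[-0.345, -3.191, 0.005], [0.267, -1.926, 0.005], [0.041, -1.931, 0.005], [-0.472, -2.977, 0.005]] [[-0.0598 -2.3796  0.005 ]]
s [ 176    0   84  109 1828] [[176, 0], [178, 54], [217, 59], [220, 89], [206, 89], [194, 105], [245, 107], [253, 93], [227, 89], [226, 57], [259, 62], [259, 0], [254, 54], [180, 52]] [[-0.977, -2.122, 0.005], [-0.153, -1.169, 0.005], [-0.195, -0.971, 0.005], [0.061, -0.701, 0.005], [0.09, -0.743, 0.005], [0.223, -0.664, 0.005], [0.138, -0.511, 0.005], [0.025, -0.575, 0.005], [0.047, -0.68, 0.005], [-0.238, -0.96, 0.005], [-0.262, -0.795, 0.005], [-1.256, -1.651, 0.005], [-0.338, -0.888, 0.005], [-0.179, -1.186, 0.005]] [[-0.079  -0.8164  0.005 ]]
s [ 329    0  138  123 7188] [[457,
[... 1173 characters left out ...]
.73, -0.707, 0.005], [0.699, -0.735, 0.005], [0.714, -0.674, 0.005], [0.682, -0.723, 0.005], [0.645, -0.681, 0.005], [0.635, -0.733, 0.005], [0.647, -0.663, 0.005], [0.497, -0.656, 0.005], [0.479, -0.705, 0.005], [0.406, -0.721, 0.005], [0.326, -0.813, 0.005]] [[ 0.5909 -0.7862  0.005 ]]
s [   0  233   45   86 1602] [[0, 233], [5, 276], [26, 311], [41, 311], [38, 318], [43, 310], [19, 247]] [[0.975, -0.463, 0.005], [1.037, -0.314, 0.005], [1.061, -0.191, 0.005], [1.045, -0.17, 0.005], [1.057, -0.158, 0.005], [1.041, -0.169, 0.005], [0.975, -0.381, 0.005]] [[ 1.02   -0.2983  0.005 ]]
[  9 130 122] [122  79  60]
coaster [380 243  42  27 856] [400.87149533 255.40654206] [[0.5395 0.2602 0.008 ]]
```

View pics/ct.png

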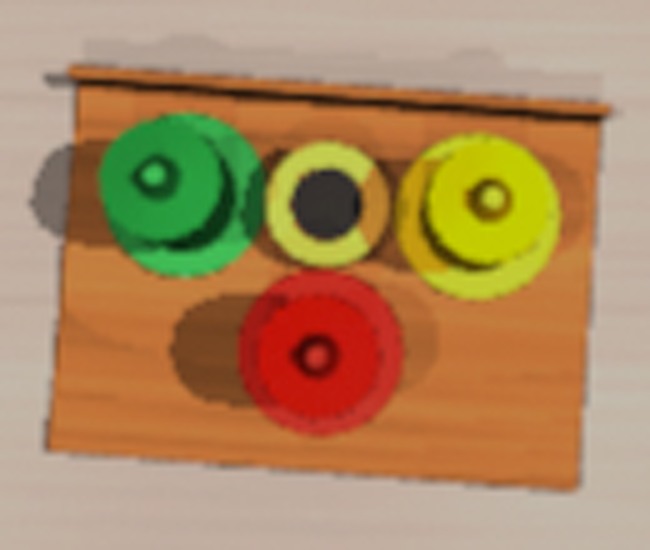

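View pics/cs.png

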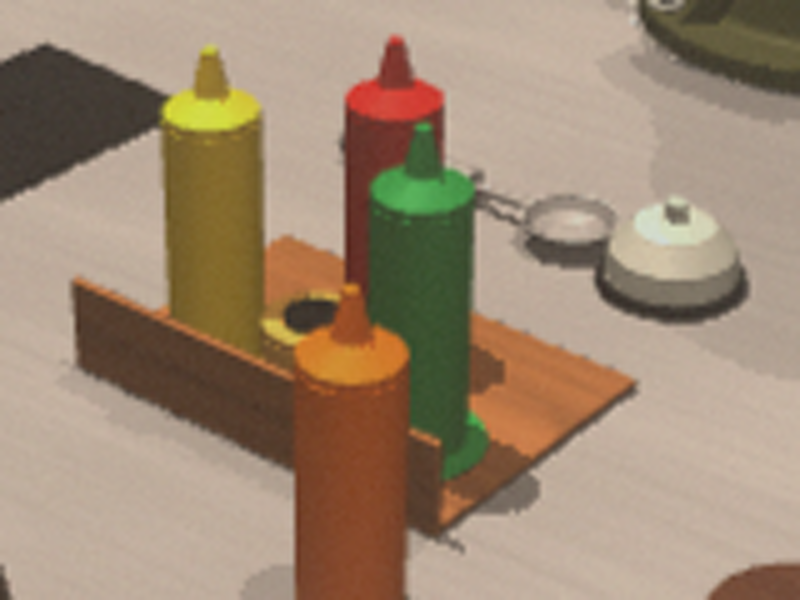

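The crops give disc outline centres in the top crop of green (183,195), red (322,352) and yellow (479,217), with the pot inlay at (326,204). The nozzle tips are clear in both crops. Next I'll triangulate.

Run:
```python
from h import *
t=load("top0"); s=load("scene0")
T=lambda p:(np.array(p)+.5)/5-.5+[220,190]
S=lambda p:(np.array(p)+.5)/5-.5+[240,130]
for n,a,b,d in(("g",(156,172),(424,128),(183,195)),("y",(491,197),(209,51),(479,217)),("r",(317,355),(396,41),(322,352))):
    r=tri([t,s],[T(a),S(b)]); print(n,"tip",np.round(r.x,4),"err",np.round(r.fun,1),"disc z=.009",np.round(plane(t,T(d),.009)[0],4))
r=tri([t,s],[T((326,204)),S((311,315))]); print("pot",np.round(r.x,4),np.round(r.fun,1),plane(t,T((326,204)),.048))
for z,ps in((.006,[(47,450),(578,488),(600,118)]),(.048,[(74,68),(606,106)])): 
    P=plane(t,[T(p) for p in ps],z); print(np.round(P,4).tolist())
    d=P[0]-P[1]; print("yaw y",np.degrees(np.arctan2(-d[0],d[1])))
print("coaster tri",tri([t,s],[(158.9,219.4),(400.9,255.4)]).x,tri([t,s],[(158.9,219.4),(400.9,255.4)]).fun)
# mat corners in scene, tri for height
print(proj(s,plane(t,[[417,183],[403,333],[463,340],[476,191]],.005)).round(1))
```

```text
g tip [0.5177 0.0622 0.1574] err [-0.   0.  -0.1  0. ] disc z=.009 [0.5178 0.0627 0.009 ]
y tip [ 0.5113 -0.0523  0.1574] err [ 0.3 -0.2  0.5  0. ] disc z=.009 [ 0.5108 -0.0546  0.009 ]
r tip [0.4567 0.0063 0.1572] err [ 0.1 -0.1  0.1 -0. ] disc z=.009 [0.4568 0.0067 0.009 ]
pot [0.514  0.0044 0.0462] [ 0.6 -0.4  0.8  0. ] [[0.51311666 0.00548653 0.048     ]]
[[0.4168, 0.1145, 0.006], [0.4054, -0.0943, 0.006], [0.5509, -0.1024, 0.006]]
yaw y -3.124630628236695
[[0.5639, 0.1029, 0.048], [0.552, -0.1008, 0.048]]
yaw y -3.3295446292781143
coaster tri [0.5338752  0.25817262 0.00345935] [ 0.11700942 -0.06441817  0.1296453  -0.01344373]
[[190.7 191.4]
 [277.4 149.8]
 [248.9 137.9]
 [163.6 175. ]]
```

Measured layout:

| Item | Position or yaw |
|---|---|
| Stand | (0.5145, 0.0045), yaw −3.2° |
| Green disc | (0.518, 0.062) |
| Yellow disc | (0.511, −0.054) |
| Red disc | (0.457, 0.0075) |
| Coaster | (0.534, 0.258) |
| Mat | centre (0.460, −0.299), yaw −5.8° |

I'll turn the tool yaw to 180° and go over the coaster first to stay inside the reach.

>>> drive_tool:
  moves:
    - {"x":-40,"y":-24,"z":-10,"rz":-0.06,"fingers":-1}
    - {"x":-85,"y":-50,"z":-20,"rz":-0.12,"fingers":-1}
    - {"x":-130,"y":-77,"z":-34,"rz":-0.18,"fingers":-1}
    - {"x":-175,"y":-104,"z":-34,"rz":-0.244,"fingers":-1}
    - {"x":-220,"y":-130,"z":-34,"rz":-0.244,"fingers":-1}
    - {"x":-265,"y":-157,"z":-34,"rz":-0.244,"fingers":-1}
    - {"x":-310,"y":-184,"z":-34,"rz":-0.244,"fingers":-1}
    - {"x":-355,"y":-210,"z":-34,"rz":-0.244,"fingers":-1}
    - {"x":-400,"y":-237,"z":-34,"rz":-0.244,"fingers":-1}
    - {"x":-435,"y":-258,"z":-34,"rz":-0.244,"fingers":-1}
    - {"x":-456,"y":-270,"z":-34,"rz":-0.244,"fingers":-1}
    - {"x":-456,"y":-270,"z":-34,"rz":-0.244,"fingers":-1}
    - {"x":-456,"y":-270,"z":-34,"rz":-0.244,"fingers":-1}

```text
invalid input at $.moves[0]: expected keys x, y, z, rx, ry, rz, fingers
```

>>> drive_tool:
  moves:
    - {"x":-40,"y":-24,"z":-10,"rx":0,"ry":0,"rz":-0.06,"fingers":-1}
    - {"x":-90,"y":-53,"z":-20,"rx":0,"ry":0,"rz":-0.12,"fingers":-1}
    - {"x":-140,"y":-83,"z":-34,"rx":0,"ry":0,"rz":-0.18,"fingers":-1}
    - {"x":-190,"y":-113,"z":-34,"rx":0,"ry":0,"rz":-0.244,"fingers":-1}
    - {"x":-240,"y":-142,"z":-34,"rx":0,"ry":0,"rz":-0.244,"fingers":-1}
    - {"x":-290,"y":-172,"z":-34,"rx":0,"ry":0,"rz":-0.244,"fingers":-1}
    - {"x":-340,"y":-202,"z":-34,"rx":0,"ry":0,"rz":-0.244,"fingers":-1}
    - {"x":-390,"y":-231,"z":-34,"rx":0,"ry":0,"rz":-0.244,"fingers":-1}
    - {"x":-430,"y":-255,"z":-34,"rx":0,"ry":0,"rz":-0.244,"fingers":-1}
    - {"x":-456,"y":-270,"z":-34,"rx":0,"ry":0,"rz":-0.244,"fingers":-1}
    - {"x":-456,"y":-270,"z":-34,"rx":0,"ry":0,"rz":-0.244,"fingers":-1}
    - {"x":-456,"y":-270,"z":-34,"rx":0,"ry":0,"rz":-0.244,"fingers":-1}
    - {"x":-456,"y":-270,"z":-34,"rx":0,"ry":0,"rz":-0.244,"fingers":-1}

```text
time_s: 1.72
tool_pos: [0.5332, 0.2602, 0.2644]
tool_rot: [180.0, -0.0, -179.8]
force: [-0.2, 0.2, 0.1]
grip_width: 0.0871
grasp_force: 0.0
```

>>> drive_tool:
  force: 15
  moves:
    - {"x":2,"y":-35,"z":0,"rx":0,"ry":0,"rz":0,"fingers":-1}
    - {"x":5,"y":-80,"z":0,"rx":0,"ry":0,"rz":0,"fingers":-1}
    - {"x":9,"y":-130,"z":0,"rx":0,"ry":0,"rz":0,"fingers":-1}
    - {"x":12,"y":-180,"z":0,"rx":0,"ry":0,"rz":0,"fingers":-1}
    - {"x":16,"y":-230,"z":0,"rx":0,"ry":0,"rz":0,"fingers":-1}
    - {"x":19,"y":-275,"z":0,"rx":0,"ry":0,"rz":0,"fingers":-1}
    - {"x":22,"y":-304,"z":0,"rx":0,"ry":0,"rz":0,"fingers":-1}
    - {"x":22,"y":-314,"z":0,"rx":0,"ry":0,"rz":0,"fingers":-1}
    - {"x":22,"y":-314,"z":20,"rx":0,"ry":0,"rz":0,"fingers":-1}
    - {"x":22,"y":-314,"z":50,"rx":0,"ry":0,"rz":0,"fingers":-1}
    - {"x":22,"y":-314,"z":80,"rx":0,"ry":0,"rz":0,"fingers":-1}
    - {"x":22,"y":-314,"z":110,"rx":0,"ry":0,"rz":0,"fingers":-1}
    - {"x":22,"y":-314,"z":135,"rx":0,"ry":0,"rz":0,"fingers":-1}
    - {"x":22,"y":-314,"z":153,"rx":0,"ry":0,"rz":0,"fingers":-1}
    - {"x":22,"y":-314,"z":161,"rx":0,"ry":0,"rz":0,"fingers":-1}
    - {"x":22,"y":-314,"z":161,"rx":0,"ry":0,"rz":0,"fingers":-1}
    - {"x":22,"y":-314,"z":161,"rx":0,"ry":0,"rz":0,"fingers":-1}

```text
time_s: 3.85
tool_pos: [0.5131, -0.0552, 0.1045]
tool_rot: [180.0, 0.1, -180.0]
force: [0.7, 0.0, 0.4]
grip_width: 0.0873
grasp_force: 0.0
```

>>> drive_tool:
  force: 15
  moves:
    - {"x":0,"y":0,"z":0,"rx":0,"ry":0,"rz":0,"fingers":1}
    - {"x":0,"y":0,"z":0,"rx":0,"ry":0,"rz":0,"fingers":1}
    - {"x":0,"y":0,"z":0,"rx":0,"ry":0,"rz":0,"fingers":1}
    - {"x":0,"y":0,"z":0,"rx":0,"ry":0,"rz":0,"fingers":1}
    - {"x":0,"y":0,"z":0,"rx":0,"ry":0,"rz":0,"fingers":1}
    - {"x":0,"y":0,"z":0,"rx":0,"ry":0,"rz":0,"fingers":1}

```text
time_s: 4.6
tool_pos: [0.5124, -0.0549, 0.1036]
tool_rot: [180.0, 0.0, -180.0]
force: [0.3, 0.7, 1.0]
grip_width: 0.0438
grasp_force: 14.9
```

>>> drive_tool:
  force: 20
  moves:
    - {"x":0,"y":0,"z":-8,"rx":0,"ry":0,"rz":0,"fingers":1}
    - {"x":0,"y":0,"z":-25,"rx":0,"ry":0,"rz":0,"fingers":1}
    - {"x":0,"y":0,"z":-45,"rx":0,"ry":0,"rz":0,"fingers":1}
    - {"x":3,"y":-12,"z":-60,"rx":0,"ry":0,"rz":0,"fingers":1}
    - {"x":8,"y":-35,"z":-60,"rx":0,"ry":0,"rz":0,"fingers":1}
    - {"x":14,"y":-65,"z":-60,"rx":0,"ry":0,"rz":0,"fingers":1}
    - {"x":21,"y":-100,"z":-60,"rx":0,"ry":0,"rz":0,"fingers":1}
    - {"x":29,"y":-135,"z":-60,"rx":0,"ry":0,"rz":0,"fingers":1}
    - {"x":36,"y":-170,"z":-60,"rx":0,"ry":0,"rz":0,"fingers":1}
    - {"x":43,"y":-200,"z":-60,"rx":0,"ry":0,"rz":0,"fingers":1}
    - {"x":48,"y":-225,"z":-60,"rx":0,"ry":0,"rz":0,"fingers":1}
    - {"x":51,"y":-239,"z":-60,"rx":0,"ry":0,"rz":0,"fingers":1}
    - {"x":52,"y":-244,"z":-55,"rx":0,"ry":0,"rz":0,"fingers":1}
    - {"x":52,"y":-244,"z":-40,"rx":0,"ry":0,"rz":0,"fingers":1}
    - {"x":52,"y":-244,"z":-22,"rx":0,"ry":0,"rz":0,"fingers":1}
    - {"x":52,"y":-244,"z":-8,"rx":0,"ry":0,"rz":0,"fingers":1}
    - {"x":52,"y":-244,"z":0,"rx":0,"ry":0,"rz":0,"fingers":1}
    - {"x":52,"y":-244,"z":3,"rx":0,"ry":0,"rz":0,"fingers":1}
    - {"x":52,"y":-244,"z":3,"rx":0,"ry":0,"rz":0,"fingers":1}
    - {"x":52,"y":-244,"z":3,"rx":0,"ry":0,"rz":0,"fingers":1}

```text
time_s: 7.1
tool_pos: [0.4608, -0.2996, 0.1011]
tool_rot: [-180.0, 0.1, -180.0]
force: [-0.1, -0.9, -3.3]
grip_width: 0.0436
grasp_force: 19.9
```

>>> drive_tool:
  moves:
    - {"x":0,"y":0,"z":1,"rx":0,"ry":0,"rz":0,"fingers":1}
    - {"x":0,"y":0,"z":1.5,"rx":0,"ry":0,"rz":0,"fingers":1}
    - {"x":0,"y":0,"z":1.5,"rx":0,"ry":0,"rz":0,"fingers":1}

```text
time_s: 7.48
tool_pos: [0.4608, -0.2994, 0.0996]
tool_rot: [-180.0, 0.1, -180.0]
force: [-0.5, 0.8, 0.7]
grip_width: 0.0434
grasp_force: 19.9
```

>>> drive_tool:
  moves:
    - {"x":0,"y":0,"z":0,"rx":0,"ry":0,"rz":0,"fingers":-1}
    - {"x":0,"y":0,"z":0,"rx":0,"ry":0,"rz":0,"fingers":-1}
    - {"x":0,"y":0,"z":0,"rx":0,"ry":0,"rz":0,"fingers":-1}
    - {"x":0,"y":0,"z":0,"rx":0,"ry":0,"rz":0,"fingers":-1}

```text
time_s: 7.98
tool_pos: [0.4604, -0.2994, 0.0991]
tool_rot: [-180.0, 0.0, -180.0]
force: [-0.2, 0.7, -0.4]
grip_width: 0.0758
grasp_force: 0.0
```

>>> drive_tool:
  moves:
    - {"x":0,"y":0,"z":-15,"rx":0,"ry":0,"rz":0,"fingers":-1}
    - {"x":0,"y":0,"z":-45,"rx":0,"ry":0,"rz":0,"fingers":-1}
    - {"x":0,"y":0,"z":-80,"rx":0,"ry":0,"rz":0,"fingers":-1}
    - {"x":-3,"y":20,"z":-110,"rx":0,"ry":0,"rz":0,"fingers":-1}
    - {"x":-10,"y":60,"z":-115,"rx":0,"ry":0,"rz":0,"fingers":-1}
    - {"x":-18,"y":110,"z":-115,"rx":0,"ry":0,"rz":0,"fingers":-1}
    - {"x":-26,"y":160,"z":-115,"rx":0,"ry":0,"rz":0,"fingers":-1}
    - {"x":-34,"y":210,"z":-115,"rx":0,"ry":0,"rz":0,"fingers":-1}
    - {"x":-42,"y":260,"z":-115,"rx":0,"ry":0,"rz":0,"fingers":-1}
    - {"x":-50,"y":310,"z":-115,"rx":0,"ry":0,"rz":0,"fingers":-1}
    - {"x":-56,"y":350,"z":-115,"rx":0,"ry":0,"rz":0,"fingers":-1}
    - {"x":-58,"y":362,"z":-115,"rx":0,"ry":0,"rz":0,"fingers":-1}
    - {"x":-58,"y":362,"z":-100,"rx":0,"ry":0,"rz":0,"fingers":-1}
    - {"x":-58,"y":362,"z":-70,"rx":0,"ry":0,"rz":0,"fingers":-1}
    - {"x":-58,"y":362,"z":-40,"rx":0,"ry":0,"rz":0,"fingers":-1}
    - {"x":-58,"y":362,"z":-15,"rx":0,"ry":0,"rz":0,"fingers":-1}
    - {"x":-58,"y":362,"z":-4.5,"rx":0,"ry":0,"rz":0,"fingers":-1}
    - {"x":-58,"y":362,"z":-4.5,"rx":0,"ry":0,"rz":0,"fingers":-1}
    - {"x":-58,"y":362,"z":-4.5,"rx":0,"ry":0,"rz":0,"fingers":-1}

```text
time_s: 10.35
tool_pos: [0.5191, 0.0622, 0.1046]
tool_rot: [180.0, 0.1, 180.0]
force: [0.3, -0.4, -0.3]
grip_width: 0.0874
grasp_force: 0.0
```

>>> drive_tool:
  moves:
    - {"x":0,"y":0,"z":0,"rx":0,"ry":0,"rz":0,"fingers":1}
    - {"x":0,"y":0,"z":0,"rx":0,"ry":0,"rz":0,"fingers":1}
    - {"x":0,"y":0,"z":0,"rx":0,"ry":0,"rz":0,"fingers":1}
    - {"x":0,"y":0,"z":0,"rx":0,"ry":0,"rz":0,"fingers":1}
    - {"x":0,"y":0,"z":0,"rx":0,"ry":0,"rz":0,"fingers":1}
    - {"x":0,"y":0,"z":0,"rx":0,"ry":0,"rz":0,"fingers":1}

```text
time_s: 11.1
tool_pos: [0.5183, 0.0629, 0.1036]
tool_rot: [180.0, 0.0, -180.0]
force: [-0.0, -0.1, -0.3]
grip_width: 0.0435
grasp_force: 20.0
```

>>> drive_tool:
  moves:
    - {"x":0,"y":0,"z":-8,"rx":0,"ry":0,"rz":0,"fingers":1}
    - {"x":0,"y":0,"z":-28,"rx":0,"ry":0,"rz":0,"fingers":1}
    - {"x":0,"y":0,"z":-55,"rx":0,"ry":0,"rz":0,"fingers":1}
    - {"x":-2,"y":-15,"z":-75,"rx":0,"ry":0,"rz":0,"fingers":1}
    - {"x":-5,"y":-45,"z":-75,"rx":0,"ry":0,"rz":0,"fingers":1}
    - {"x":-9,"y":-85,"z":-75,"rx":0,"ry":0,"rz":0,"fingers":1}
    - {"x":-14,"y":-130,"z":-75,"rx":0,"ry":0,"rz":0,"fingers":1}
    - {"x":-19,"y":-175,"z":-75,"rx":0,"ry":0,"rz":0,"fingers":1}
    - {"x":-24,"y":-220,"z":-75,"rx":0,"ry":0,"rz":0,"fingers":1}
    - {"x":-29,"y":-265,"z":-75,"rx":0,"ry":0,"rz":0,"fingers":1}
    - {"x":-34,"y":-310,"z":-75,"rx":0,"ry":0,"rz":0,"fingers":1}
    - {"x":-38,"y":-345,"z":-75,"rx":0,"ry":0,"rz":0,"fingers":1}
    - {"x":-41,"y":-365,"z":-75,"rx":0,"ry":0,"rz":0,"fingers":1}
    - {"x":-41,"y":-372,"z":-65,"rx":0,"ry":0,"rz":0,"fingers":1}
    - {"x":-41,"y":-372,"z":-42,"rx":0,"ry":0,"rz":0,"fingers":1}
    - {"x":-41,"y":-372,"z":-20,"rx":0,"ry":0,"rz":0,"fingers":1}
    - {"x":-41,"y":-372,"z":-6,"rx":0,"ry":0,"rz":0,"fingers":1}
    - {"x":-41,"y":-372,"z":1,"rx":0,"ry":0,"rz":0,"fingers":1}
    - {"x":-41,"y":-372,"z":4,"rx":0,"ry":0,"rz":0,"fingers":1}
    - {"x":-41,"y":-372,"z":4.5,"rx":0,"ry":0,"rz":0,"fingers":1}

```text
time_s: 13.6
tool_pos: [0.5599, -0.3095, 0.0998]
tool_rot: [-180.0, 0.1, -180.0]
force: [0.0, -0.7, -3.1]
grip_width: 0.0437
grasp_force: 20.0
```

>>> drive_tool:
  moves:
    - {"x":0,"y":0,"z":0,"rx":0,"ry":0,"rz":0,"fingers":1}
    - {"x":0,"y":0,"z":0,"rx":0,"ry":0,"rz":0,"fingers":1}

```text
time_s: 13.85
tool_pos: [0.5598, -0.3095, 0.0997]
tool_rot: [-180.0, 0.1, -180.0]
force: [0.3, -0.3, -1.0]
grip_width: 0.0438
grasp_force: 20.0
```

>>> drive_tool:
  moves:
    - {"x":0,"y":0,"z":0,"rx":0,"ry":0,"rz":0,"fingers":-1}
    - {"x":0,"y":0,"z":0,"rx":0,"ry":0,"rz":0,"fingers":-1}
    - {"x":0,"y":0,"z":0,"rx":0,"ry":0,"rz":0,"fingers":-1}
    - {"x":0,"y":0,"z":0,"rx":0,"ry":0,"rz":0,"fingers":-1}

```text
time_s: 14.35
tool_pos: [0.5595, -0.3094, 0.0992]
tool_rot: [-180.0, 0.0, -180.0]
force: [-0.6, -0.5, 1.0]
grip_width: 0.0754
grasp_force: 0.0
```

>>> drive_tool:
  moves:
    - {"x":0,"y":0,"z":-15,"rx":0,"ry":0,"rz":0,"fingers":-1}
    - {"x":0,"y":0,"z":-45,"rx":0,"ry":0,"rz":0,"fingers":-1}
    - {"x":0,"y":0,"z":-80,"rx":0,"ry":0,"rz":0,"fingers":-1}
    - {"x":3,"y":20,"z":-110,"rx":0,"ry":0,"rz":0,"fingers":-1}
    - {"x":12,"y":50,"z":-115,"rx":0,"ry":0,"rz":0,"fingers":-1}
    - {"x":25,"y":90,"z":-115,"rx":0,"ry":0,"rz":0,"fingers":-1}
    - {"x":40,"y":130,"z":-115,"rx":0,"ry":0,"rz":0,"fingers":-1}
    - {"x":55,"y":175,"z":-115,"rx":0,"ry":0,"rz":0,"fingers":-1}
    - {"x":70,"y":220,"z":-115,"rx":0,"ry":0,"rz":0,"fingers":-1}
    - {"x":86,"y":265,"z":-115,"rx":0,"ry":0,"rz":0,"fingers":-1}
    - {"x":98,"y":302,"z":-115,"rx":0,"ry":0,"rz":0,"fingers":-1}
    - {"x":103,"y":317,"z":-115,"rx":0,"ry":0,"rz":0,"fingers":-1}
    - {"x":103,"y":317,"z":-100,"rx":0,"ry":0,"rz":0,"fingers":-1}
    - {"x":103,"y":317,"z":-70,"rx":0,"ry":0,"rz":0,"fingers":-1}
    - {"x":103,"y":317,"z":-40,"rx":0,"ry":0,"rz":0,"fingers":-1}
    - {"x":103,"y":317,"z":-15,"rx":0,"ry":0,"rz":0,"fingers":-1}
    - {"x":103,"y":317,"z":-4.5,"rx":0,"ry":0,"rz":0,"fingers":-1}
    - {"x":103,"y":317,"z":-4.5,"rx":0,"ry":0,"rz":0,"fingers":-1}
    - {"x":103,"y":317,"z":-4.5,"rx":0,"ry":0,"rz":0,"fingers":-1}

```text
time_s: 16.73
tool_pos: [0.4572, 0.0072, 0.1044]
tool_rot: [180.0, 0.1, 180.0]
force: [0.3, 0.5, 0.1]
grip_width: 0.0871
grasp_force: 0.0
```

>>> drive_tool:
  moves:
    - {"x":0,"y":0,"z":0,"rx":0,"ry":0,"rz":0,"fingers":1}
    - {"x":0,"y":0,"z":0,"rx":0,"ry":0,"rz":0,"fingers":1}
    - {"x":0,"y":0,"z":0,"rx":0,"ry":0,"rz":0,"fingers":1}
    - {"x":0,"y":0,"z":0,"rx":0,"ry":0,"rz":0,"fingers":1}
    - {"x":0,"y":0,"z":0,"rx":0,"ry":0,"rz":0,"fingers":1}
    - {"x":0,"y":0,"z":0,"rx":0,"ry":0,"rz":0,"fingers":1}

```text
time_s: 17.48
tool_pos: [0.4563, 0.0076, 0.1036]
tool_rot: [-180.0, 0.0, -180.0]
force: [-0.6, -0.3, -0.3]
grip_width: 0.0437
grasp_force: 20.0
```

>>> drive_tool:
  moves:
    - {"x":0,"y":0,"z":-8,"rx":0,"ry":0,"rz":0,"fingers":1}
    - {"x":0,"y":0,"z":-25,"rx":0,"ry":0,"rz":0,"fingers":1}
    - {"x":0,"y":0,"z":-45,"rx":0,"ry":0,"rz":0,"fingers":1}
    - {"x":0,"y":-12,"z":-60,"rx":0,"ry":0,"rz":0,"fingers":1}
    - {"x":2,"y":-40,"z":-60,"rx":0,"ry":0,"rz":0,"fingers":1}
    - {"x":6,"y":-75,"z":-60,"rx":0,"ry":0,"rz":0,"fingers":1}
    - {"x":13,"y":-115,"z":-60,"rx":0,"ry":0,"rz":0,"fingers":1}
    - {"x":25,"y":-155,"z":-60,"rx":0,"ry":0,"rz":0,"fingers":1}
    - {"x":41,"y":-193,"z":-60,"rx":0,"ry":0,"rz":0,"fingers":1}
    - {"x":59,"y":-229,"z":-60,"rx":0,"ry":0,"rz":0,"fingers":1}
    - {"x":75,"y":-260,"z":-60,"rx":0,"ry":0,"rz":0,"fingers":1}
    - {"x":87,"y":-283,"z":-60,"rx":0,"ry":0,"rz":0,"fingers":1}
    - {"x":93,"y":-294,"z":-60,"rx":0,"ry":0,"rz":0,"fingers":1}
    - {"x":94,"y":-297,"z":-50,"rx":0,"ry":0,"rz":0,"fingers":1}
    - {"x":94,"y":-297,"z":-32,"rx":0,"ry":0,"rz":0,"fingers":1}
    - {"x":94,"y":-297,"z":-16,"rx":0,"ry":0,"rz":0,"fingers":1}
    - {"x":94,"y":-297,"z":-5,"rx":0,"ry":0,"rz":0,"fingers":1}
    - {"x":94,"y":-297,"z":1,"rx":0,"ry":0,"rz":0,"fingers":1}
    - {"x":94,"y":-297,"z":4,"rx":0,"ry":0,"rz":0,"fingers":1}
    - {"x":94,"y":-297,"z":4.5,"rx":0,"ry":0,"rz":0,"fingers":1}

```text
time_s: 19.98
tool_pos: [0.3629, -0.2896, 0.0995]
tool_rot: [-180.0, 0.1, -180.0]
force: [-0.1, 0.1, 2.0]
grip_width: 0.0433
grasp_force: 20.0
```

>>> drive_tool:
  moves:
    - {"x":0,"y":0,"z":0,"rx":0,"ry":0,"rz":0,"fingers":1}
    - {"x":0,"y":0,"z":0,"rx":0,"ry":0,"rz":0,"fingers":1}

```text
time_s: 20.23
tool_pos: [0.3628, -0.2896, 0.0995]
tool_rot: [-180.0, 0.1, -180.0]
force: [-0.6, 0.1, 2.1]
grip_width: 0.0435
grasp_force: 20.0
```

>>> drive_tool:
  moves:
    - {"x":0,"y":0,"z":0,"rx":0,"ry":0,"rz":0,"fingers":-1}
    - {"x":0,"y":0,"z":0,"rx":0,"ry":0,"rz":0,"fingers":-1}
    - {"x":0,"y":0,"z":0,"rx":0,"ry":0,"rz":0,"fingers":-1}
    - {"x":0,"y":0,"z":0,"rx":0,"ry":0,"rz":0,"fingers":-1}
    - {"x":0,"y":0,"z":-15,"rx":0,"ry":0,"rz":0,"fingers":-1}
    - {"x":0,"y":0,"z":-45,"rx":0,"ry":0,"rz":0,"fingers":-1}
    - {"x":0,"y":0,"z":-80,"rx":0,"ry":0,"rz":0,"fingers":-1}
    - {"x":0,"y":0,"z":-110,"rx":0,"ry":0,"rz":0,"fingers":-1}
    - {"x":0,"y":0,"z":-115,"rx":0,"ry":0,"rz":0,"fingers":-1}

```text
time_s: 21.35
tool_pos: [0.3636, -0.2903, 0.2168]
tool_rot: [-179.9, 0.3, -180.0]
force: [0.9, 0.3, -0.7]
grip_width: 0.0871
grasp_force: 0.0
```

Run:
```python
from h import *
a=snap("top","top1");b=snap("scene","scene1")
cv2.imwrite("pics/both1.png",np.vstack([cv2.resize(a["image"][170:350,100:500],(667,300)),cv2.resize(b["image"][110:290,150:450],(500,300))[:, :].copy() if 0 else cv2.resize(b["image"][110:245,150:450],(667,300))])[:,:,::-1])
```

```text
(no output)
```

View pics/both1.png

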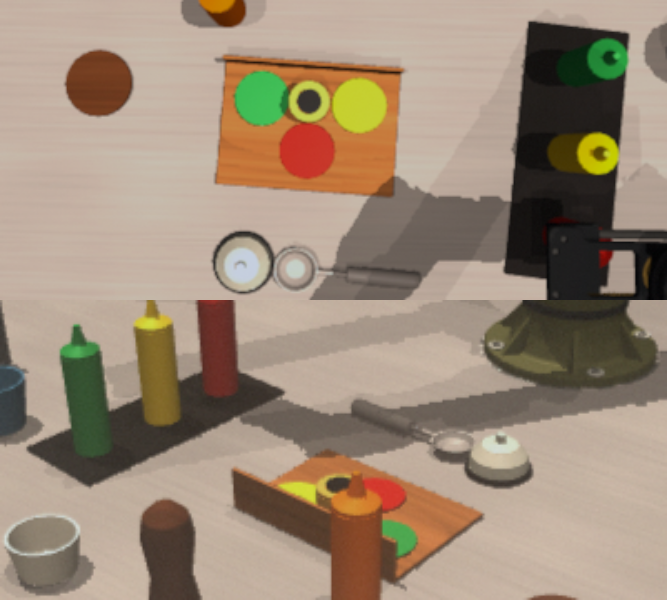

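All three bottles stand upright on the mat, and the discs and pot are now clear. In the top crop, green is at (263,98), yellow at (360,105), red at (307,150) and the pot at (309,101). Next I'll measure them.

Run:
```python
from h import *
c=load("top1"); s=load("scene1")
for n,(x,y),z,th in(("g",(257,229),.009,40),("y",(318,233),.009,40),("r",(284,260),.009,40),("coaster",(160,220),.008,45),("inlay",(285,231),.048,45)):
    I=c["image"].astype(int); m=np.median(I[y-3:y+4,x-3:x+4].reshape(-1,3),0)
    k,l,st,ce=cv2.connectedComponentsWithStats((np.abs(I-m).max(2)<th).astype(np.uint8)); i=l[y,x]
    ct=cv2.findContours((l==i).astype(np.uint8),0,1)[0][0]; h=cv2.convexHull(ct)
    e=cv2.fitEllipse(h); M=cv2.moments(h); p=np.array([M["m10"],M["m01"]])/M["m00"]
    print(n,st[i].tolist(),np.round(e[1],1),np.round(plane(c,e[0],z)[0],4),np.round(plane(c,p,z)[0],4),np.round(proj(s,plane(c,p,z))[0],1))
```

```text
g [241, 213, 31, 32, 759] [31.5 31.9] [0.518  0.0621 0.009 ] [0.5181 0.0629 0.009 ] [323.2 216.2]
y [300, 217, 32, 33, 831] [32.1 32.6] [ 0.511  -0.0541  0.009 ] [ 0.5109 -0.0542  0.009 ] [283.2 198. ]
r [268, 244, 33, 34, 893] [33.5 33.6] [0.4567 0.0073 0.009 ] [0.4566 0.0071 0.009 ] [318.4 196.2]
coaster [139, 200, 40, 39, 1207] [38.5 39.6] [0.5333 0.2573 0.008 ] [0.5335 0.2573 0.008 ] [401.  253.3]
inlay [278, 224, 14, 14, 150] [13.4 13.5] [0.5133 0.0056 0.048 ] [0.5133 0.0056 0.048 ] [303.3 191.9]
```

>>> drive_tool:
  moves:
    - {"x":-15,"y":30,"z":0,"rx":0,"ry":0,"rz":0,"fingers":-1}
    - {"x":-37,"y":73,"z":0,"rx":0,"ry":0,"rz":0,"fingers":-1}
    - {"x":-60,"y":118,"z":0,"rx":0,"ry":0,"rz":0,"fingers":-1}
    - {"x":-83,"y":163,"z":0,"rx":0,"ry":0,"rz":0,"fingers":-1}
    - {"x":-106,"y":208,"z":0,"rx":0,"ry":0,"rz":0,"fingers":-1}
    - {"x":-128,"y":250,"z":0,"rx":0,"ry":0,"rz":0,"fingers":-1}
    - {"x":-144,"y":282,"z":0,"rx":0,"ry":0,"rz":0,"fingers":-1}
    - {"x":-151,"y":295,"z":15,"rx":0,"ry":0,"rz":0,"fingers":-1}
    - {"x":-151,"y":295,"z":45,"rx":0,"ry":0,"rz":0,"fingers":-1}
    - {"x":-151,"y":295,"z":80,"rx":0,"ry":0,"rz":0,"fingers":-1}
    - {"x":-151,"y":295,"z":115,"rx":0,"ry":0,"rz":0,"fingers":-1}
    - {"x":-151,"y":295,"z":140,"rx":0,"ry":0,"rz":0,"fingers":-1}
    - {"x":-151,"y":295,"z":140,"rx":0,"ry":0,"rz":0,"fingers":-1}
    - {"x":-151,"y":295,"z":140,"rx":0,"ry":0,"rz":0,"fingers":-1}

```text
time_s: 23.2
tool_pos: [0.5133, 0.0048, 0.0743]
tool_rot: [-180.0, 0.0, 179.9]
force: [0.1, -0.1, 1.0]
grip_width: 0.0873
grasp_force: 0.0
```

>>> drive_tool:
  moves:
    - {"x":0,"y":0,"z":20,"rx":0,"ry":0,"rz":0,"fingers":-1}
    - {"x":0,"y":0,"z":40,"rx":0,"ry":0,"rz":0,"fingers":-1}
    - {"x":0,"y":0,"z":50,"rx":0,"ry":0,"rz":0,"fingers":-1}
    - {"x":0,"y":0,"z":53,"rx":0,"ry":0,"rz":0,"fingers":-1}
    - {"x":0,"y":0,"z":53,"rx":0,"ry":0,"rz":0,"fingers":1}
    - {"x":0,"y":0,"z":53,"rx":0,"ry":0,"rz":0,"fingers":1}
    - {"x":0,"y":0,"z":53,"rx":0,"ry":0,"rz":0,"fingers":1}
    - {"x":0,"y":0,"z":53,"rx":0,"ry":0,"rz":0,"fingers":1}
    - {"x":0,"y":0,"z":53,"rx":0,"ry":0,"rz":0,"fingers":1}
    - {"x":0,"y":0,"z":53,"rx":0,"ry":0,"rz":0,"fingers":1}

```text
time_s: 24.45
tool_pos: [0.5135, 0.0056, 0.0212]
tool_rot: [-180.0, 0.0, -180.0]
force: [0.2, 0.1, 1.4]
grip_width: 0.0475
grasp_force: 20.0
```

>>> drive_tool:
  moves:
    - {"x":0,"y":0,"z":-8,"rx":0,"ry":0,"rz":0,"fingers":1}
    - {"x":0,"y":0,"z":-28,"rx":0,"ry":0,"rz":0,"fingers":1}
    - {"x":0,"y":0,"z":-55,"rx":0,"ry":0,"rz":0,"fingers":1}
    - {"x":-1,"y":12,"z":-70,"rx":0,"ry":0,"rz":0,"fingers":1}
    - {"x":-3,"y":40,"z":-70,"rx":0,"ry":0,"rz":0,"fingers":1}
    - {"x":-6,"y":75,"z":-70,"rx":0,"ry":0,"rz":0,"fingers":1}
    - {"x":-9,"y":115,"z":-70,"rx":0,"ry":0,"rz":0,"fingers":1}
    - {"x":-12,"y":155,"z":-70,"rx":0,"ry":0,"rz":0,"fingers":1}
    - {"x":-15,"y":195,"z":-70,"rx":0,"ry":0,"rz":0,"fingers":1}
    - {"x":-18,"y":230,"z":-70,"rx":0,"ry":0,"rz":0,"fingers":1}
    - {"x":-20,"y":248,"z":-70,"rx":0,"ry":0,"rz":0,"fingers":1}
    - {"x":-20,"y":252,"z":-60,"rx":0,"ry":0,"rz":0,"fingers":1}
    - {"x":-20,"y":252,"z":-42,"rx":0,"ry":0,"rz":0,"fingers":1}
    - {"x":-20,"y":252,"z":-24,"rx":0,"ry":0,"rz":0,"fingers":1}
    - {"x":-20,"y":252,"z":-11,"rx":0,"ry":0,"rz":0,"fingers":1}
    - {"x":-20,"y":252,"z":-5,"rx":0,"ry":0,"rz":0,"fingers":1}
    - {"x":-20,"y":252,"z":-2.5,"rx":0,"ry":0,"rz":0,"fingers":1}
    - {"x":-20,"y":252,"z":-2,"rx":0,"ry":0,"rz":0,"fingers":1}
    - {"x":-20,"y":252,"z":-2,"rx":0,"ry":0,"rz":0,"fingers":1}

```text
time_s: 26.82
tool_pos: [0.5337, 0.258, 0.0236]
tool_rot: [180.0, 0.1, -180.0]
force: [0.2, 0.4, -2.2]
grip_width: 0.0478
grasp_force: 20.0
```

>>> drive_tool:
  moves:
    - {"x":0,"y":0,"z":0.5,"rx":0,"ry":0,"rz":0,"fingers":1}
    - {"x":0,"y":0,"z":0.5,"rx":0,"ry":0,"rz":0,"fingers":1}
    - {"x":0,"y":0,"z":0.5,"rx":0,"ry":0,"rz":0,"fingers":-1}
    - {"x":0,"y":0,"z":0.5,"rx":0,"ry":0,"rz":0,"fingers":-1}
    - {"x":0,"y":0,"z":0.5,"rx":0,"ry":0,"rz":0,"fingers":-1}
    - {"x":0,"y":0,"z":0.5,"rx":0,"ry":0,"rz":0,"fingers":-1}
    - {"x":0,"y":0,"z":-10,"rx":0,"ry":0,"rz":0,"fingers":-1}
    - {"x":0,"y":0,"z":-35,"rx":0,"ry":0,"rz":0,"fingers":-1}
    - {"x":0,"y":0,"z":-75,"rx":0,"ry":0,"rz":0,"fingers":-1}
    - {"x":0,"y":0,"z":-115,"rx":0,"ry":0,"rz":0,"fingers":-1}
    - {"x":0,"y":0,"z":-155,"rx":0,"ry":0,"rz":0,"fingers":-1}
    - {"x":0,"y":0,"z":-185,"rx":0,"ry":0,"rz":0,"fingers":-1}
    - {"x":0,"y":0,"z":-195,"rx":0,"ry":0,"rz":0,"fingers":-1}

```text
time_s: 28.45
tool_pos: [0.5343, 0.2581, 0.221]
tool_rot: [179.9, 0.2, -180.0]
force: [-0.5, 0.1, -0.6]
grip_width: 0.0869
grasp_force: 0.0
```

>>> drive_tool:
  moves:
    - {"x":3,"y":-25,"z":0,"rx":0,"ry":0,"rz":0,"fingers":-1}
    - {"x":9,"y":-65,"z":0,"rx":0,"ry":0,"rz":0,"fingers":-1}
    - {"x":15,"y":-115,"z":0,"rx":0,"ry":0,"rz":0,"fingers":-1}
    - {"x":22,"y":-165,"z":0,"rx":0,"ry":0,"rz":0,"fingers":-1}
    - {"x":28,"y":-215,"z":0,"rx":0,"ry":0,"rz":0,"fingers":-1}
    - {"x":35,"y":-265,"z":0,"rx":0,"ry":0,"rz":0,"fingers":-1}
    - {"x":41,"y":-315,"z":0,"rx":0,"ry":0,"rz":0,"fingers":-1}
    - {"x":48,"y":-365,"z":0,"rx":0,"ry":0,"rz":0,"fingers":-1}
    - {"x":54,"y":-415,"z":0,"rx":0,"ry":0,"rz":0,"fingers":-1}
    - {"x":61,"y":-465,"z":0,"rx":0,"ry":0,"rz":0,"fingers":-1}
    - {"x":67,"y":-510,"z":0,"rx":0,"ry":0,"rz":0,"fingers":-1}
    - {"x":72,"y":-545,"z":0,"rx":0,"ry":0,"rz":0,"fingers":-1}
    - {"x":73,"y":-557,"z":0,"rx":0,"ry":0,"rz":0,"fingers":-1}
    - {"x":73,"y":-557,"z":0,"rx":0,"ry":0,"rz":0,"fingers":-1}
    - {"x":73,"y":-557,"z":0,"rx":0,"ry":0,"rz":0,"fingers":-1}

```text
time_s: 30.32
tool_pos: [0.4607, -0.2975, 0.2174]
tool_rot: [179.9, -0.0, -179.9]
force: [-0.3, 0.3, -0.3]
grip_width: 0.0869
grasp_force: 0.0
```

Run:
```python
from h import *
a=snap("top","top2");b=snap("scene","scene2")
cv2.imwrite("pics/both2.png",np.vstack([cv2.resize(a["image"][170:350,100:500],(667,300)),cv2.resize(b["image"][110:290,150:450],(500,300),)[:,:].copy().__class__((300,667,3),np.uint8)*0+np.pad(cv2.resize(b["image"][110:290,150:450],(500,300)),((0,0),(0,167),(0,0)))])[:,:,::-1])
x,y=159,219
s=a
I=a["image"][195:245,135:185]; g=(I.max(2)<45).astype(np.uint8)
k,l,st,ce=cv2.connectedComponentsWithStats(g)
for i in range(1,k):
    if st[i,4]>20: print(st[i],np.round(plane(a,ce[i]+[135,195],.05),4))
```

```text
[12 17 13 12 73] [[0.5343 0.2595 0.05  ]]
```

View pics/both2.png

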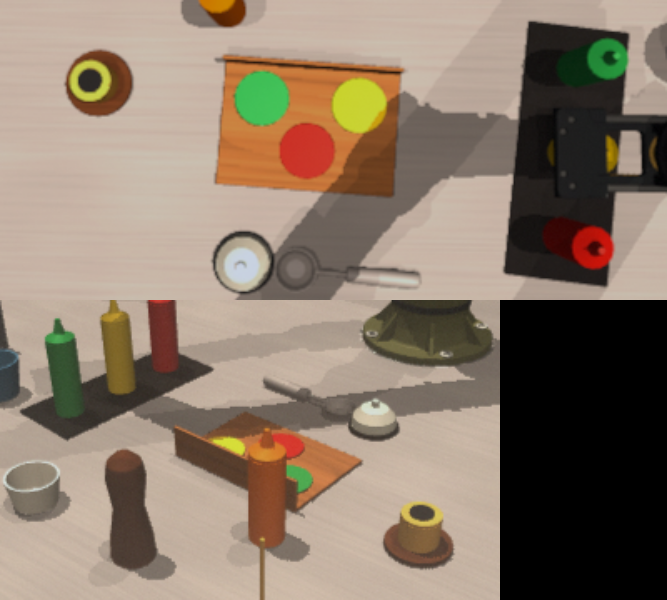

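The pot stands centred on the coaster, offset by about 2 mm (inlay at px (90,81) in the top crop), and the bottles are all upright on the mat. Now I'll take yellow back.

>>> drive_tool:
  moves:
    - {"x":0,"y":-1,"z":20,"rx":0,"ry":0,"rz":0,"fingers":-1}
    - {"x":0,"y":-1,"z":50,"rx":0,"ry":0,"rz":0,"fingers":-1}
    - {"x":0,"y":-1,"z":80,"rx":0,"ry":0,"rz":0,"fingers":-1}
    - {"x":0,"y":-1,"z":105,"rx":0,"ry":0,"rz":0,"fingers":-1}
    - {"x":0,"y":-1,"z":117,"rx":0,"ry":0,"rz":0,"fingers":-1}
    - {"x":0,"y":-1,"z":117,"rx":0,"ry":0,"rz":0,"fingers":-1}
    - {"x":0,"y":-1,"z":117,"rx":0,"ry":0,"rz":0,"fingers":-1}
    - {"x":0,"y":-1,"z":117,"rx":0,"ry":0,"rz":0,"fingers":1}
    - {"x":0,"y":-1,"z":117,"rx":0,"ry":0,"rz":0,"fingers":1}
    - {"x":0,"y":-1,"z":117,"rx":0,"ry":0,"rz":0,"fingers":1}
    - {"x":0,"y":-1,"z":117,"rx":0,"ry":0,"rz":0,"fingers":1}
    - {"x":0,"y":-1,"z":117,"rx":0,"ry":0,"rz":0,"fingers":1}
    - {"x":0,"y":-1,"z":117,"rx":0,"ry":0,"rz":0,"fingers":1}

```text
time_s: 32.05
tool_pos: [0.4605, -0.2999, 0.101]
tool_rot: [180.0, 0.0, -180.0]
force: [-0.3, 1.3, 0.3]
grip_width: 0.0436
grasp_force: 19.9
```

>>> drive_tool:
  moves:
    - {"x":0,"y":0,"z":-8,"rx":0,"ry":0,"rz":0,"fingers":1}
    - {"x":0,"y":0,"z":-25,"rx":0,"ry":0,"rz":0,"fingers":1}
    - {"x":0,"y":0,"z":-45,"rx":0,"ry":0,"rz":0,"fingers":1}
    - {"x":-3,"y":12,"z":-60,"rx":0,"ry":0,"rz":0,"fingers":1}
    - {"x":-8,"y":35,"z":-60,"rx":0,"ry":0,"rz":0,"fingers":1}
    - {"x":-14,"y":65,"z":-60,"rx":0,"ry":0,"rz":0,"fingers":1}
    - {"x":-21,"y":100,"z":-60,"rx":0,"ry":0,"rz":0,"fingers":1}
    - {"x":-29,"y":135,"z":-60,"rx":0,"ry":0,"rz":0,"fingers":1}
    - {"x":-36,"y":170,"z":-60,"rx":0,"ry":0,"rz":0,"fingers":1}
    - {"x":-43,"y":200,"z":-60,"rx":0,"ry":0,"rz":0,"fingers":1}
    - {"x":-48,"y":226,"z":-60,"rx":0,"ry":0,"rz":0,"fingers":1}
    - {"x":-51,"y":241,"z":-60,"rx":0,"ry":0,"rz":0,"fingers":1}
    - {"x":-51.5,"y":245.5,"z":-55,"rx":0,"ry":0,"rz":0,"fingers":1}
    - {"x":-51.5,"y":245.5,"z":-40,"rx":0,"ry":0,"rz":0,"fingers":1}
    - {"x":-51.5,"y":245.5,"z":-25,"rx":0,"ry":0,"rz":0,"fingers":1}
    - {"x":-51.5,"y":245.5,"z":-13,"rx":0,"ry":0,"rz":0,"fingers":1}
    - {"x":-51.5,"y":245.5,"z":-7,"rx":0,"ry":0,"rz":0,"fingers":1}
    - {"x":-51.5,"y":245.5,"z":-4.5,"rx":0,"ry":0,"rz":0,"fingers":1}
    - {"x":-51.5,"y":245.5,"z":-4,"rx":0,"ry":0,"rz":0,"fingers":1}
    - {"x":-51.5,"y":245.5,"z":-4,"rx":0,"ry":0,"rz":0,"fingers":1}

```text
time_s: 34.55
tool_pos: [0.5122, -0.0548, 0.1054]
tool_rot: [180.0, 0.0, -180.0]
force: [0.2, 0.3, -2.7]
grip_width: 0.0437
grasp_force: 19.9
```

>>> drive_tool:
  moves:
    - {"x":0,"y":0,"z":0.7,"rx":0,"ry":0,"rz":0,"fingers":1}
    - {"x":0,"y":0,"z":0.7,"rx":0,"ry":0,"rz":0,"fingers":1}
    - {"x":0,"y":0,"z":0.7,"rx":0,"ry":0,"rz":0,"fingers":-1}
    - {"x":0,"y":0,"z":0.7,"rx":0,"ry":0,"rz":0,"fingers":-1}
    - {"x":0,"y":0,"z":0.7,"rx":0,"ry":0,"rz":0,"fingers":-1}
    - {"x":0,"y":0,"z":0.7,"rx":0,"ry":0,"rz":0,"fingers":-1}
    - {"x":0,"y":0,"z":-10,"rx":0,"ry":0,"rz":0,"fingers":-1}
    - {"x":0,"y":0,"z":-40,"rx":0,"ry":0,"rz":0,"fingers":-1}
    - {"x":0,"y":0,"z":-75,"rx":0,"ry":0,"rz":0,"fingers":-1}
    - {"x":0,"y":0,"z":-105,"rx":0,"ry":0,"rz":0,"fingers":-1}
    - {"x":-5,"y":-25,"z":-112,"rx":0,"ry":0,"rz":0,"fingers":-1}
    - {"x":-12,"y":-65,"z":-112,"rx":0,"ry":0,"rz":0,"fingers":-1}
    - {"x":-21,"y":-110,"z":-112,"rx":0,"ry":0,"rz":0,"fingers":-1}
    - {"x":-29,"y":-155,"z":-112,"rx":0,"ry":0,"rz":0,"fingers":-1}
    - {"x":-38,"y":-200,"z":-112,"rx":0,"ry":0,"rz":0,"fingers":-1}
    - {"x":-45,"y":-240,"z":-112,"rx":0,"ry":0,"rz":0,"fingers":-1}
    - {"x":-47.5,"y":-254.5,"z":-112,"rx":0,"ry":0,"rz":0,"fingers":-1}
    - {"x":-47.5,"y":-254.5,"z":-112,"rx":0,"ry":0,"rz":0,"fingers":-1}
    - {"x":-47.5,"y":-254.5,"z":-112,"rx":0,"ry":0,"rz":0,"fingers":-1}

```text
time_s: 36.92
tool_pos: [0.5599, -0.3072, 0.2171]
tool_rot: [179.9, 0.0, -179.9]
force: [0.5, 0.3, -0.6]
grip_width: 0.0872
grasp_force: 0.0
```

>>> drive_tool:
  moves:
    - {"x":0,"y":0,"z":20,"rx":0,"ry":0,"rz":0,"fingers":-1}
    - {"x":0,"y":0,"z":50,"rx":0,"ry":0,"rz":0,"fingers":-1}
    - {"x":0,"y":0,"z":80,"rx":0,"ry":0,"rz":0,"fingers":-1}
    - {"x":0,"y":0,"z":105,"rx":0,"ry":0,"rz":0,"fingers":-1}
    - {"x":0,"y":0,"z":116,"rx":0,"ry":0,"rz":0,"fingers":-1}
    - {"x":0,"y":0,"z":116,"rx":0,"ry":0,"rz":0,"fingers":-1}
    - {"x":0,"y":0,"z":116,"rx":0,"ry":0,"rz":0,"fingers":-1}
    - {"x":0,"y":0,"z":116,"rx":0,"ry":0,"rz":0,"fingers":1}
    - {"x":0,"y":0,"z":116,"rx":0,"ry":0,"rz":0,"fingers":1}
    - {"x":0,"y":0,"z":116,"rx":0,"ry":0,"rz":0,"fingers":1}
    - {"x":0,"y":0,"z":116,"rx":0,"ry":0,"rz":0,"fingers":1}
    - {"x":0,"y":0,"z":116,"rx":0,"ry":0,"rz":0,"fingers":1}
    - {"x":0,"y":0,"z":116,"rx":0,"ry":0,"rz":0,"fingers":1}

```text
time_s: 38.55
tool_pos: [0.5594, -0.3093, 0.101]
tool_rot: [180.0, -0.0, -180.0]
force: [-0.2, 0.0, 0.8]
grip_width: 0.0434
grasp_force: 20.0
```

>>> drive_tool:
  moves:
    - {"x":0,"y":0,"z":-8,"rx":0,"ry":0,"rz":0,"fingers":1}
    - {"x":0,"y":0,"z":-30,"rx":0,"ry":0,"rz":0,"fingers":1}
    - {"x":0,"y":0,"z":-65,"rx":0,"ry":0,"rz":0,"fingers":1}
    - {"x":0,"y":0,"z":-100,"rx":0,"ry":0,"rz":0,"fingers":1}
    - {"x":0,"y":0,"z":-135,"rx":0,"ry":0,"rz":0,"fingers":1}
    - {"x":1,"y":12,"z":-165,"rx":0,"ry":0,"rz":0,"fingers":1}
    - {"x":4,"y":35,"z":-180,"rx":0,"ry":0,"rz":0,"fingers":1}
    - {"x":8,"y":70,"z":-185,"rx":0,"ry":0,"rz":0,"fingers":1}
    - {"x":12,"y":110,"z":-185,"rx":0,"ry":0,"rz":0,"fingers":1}
    - {"x":17,"y":152,"z":-185,"rx":0,"ry":0,"rz":0,"fingers":1}
    - {"x":21,"y":195,"z":-185,"rx":0,"ry":0,"rz":0,"fingers":1}
    - {"x":26,"y":238,"z":-185,"rx":0,"ry":0,"rz":0,"fingers":1}
    - {"x":31,"y":280,"z":-185,"rx":0,"ry":0,"rz":0,"fingers":1}
    - {"x":35,"y":318,"z":-185,"rx":0,"ry":0,"rz":0,"fingers":1}
    - {"x":39,"y":350,"z":-185,"rx":0,"ry":0,"rz":0,"fingers":1}
    - {"x":41,"y":367,"z":-185,"rx":0,"ry":0,"rz":0,"fingers":1}
    - {"x":41,"y":372,"z":-185,"rx":0,"ry":0,"rz":0,"fingers":1}
    - {"x":41,"y":372,"z":-185,"rx":0,"ry":0,"rz":0,"fingers":1}
    - {"x":41,"y":372,"z":-185,"rx":0,"ry":0,"rz":0,"fingers":1}

```text
time_s: 40.92
tool_pos: [0.5185, 0.061, 0.2861]
tool_rot: [-180.0, 0.0, 179.9]
force: [-0.3, 0.1, -2.2]
grip_width: 0.0431
grasp_force: 20.0
```

>>> drive_tool:
  moves:
    - {"x":0,"y":0,"z":12,"rx":0,"ry":0,"rz":0,"fingers":1}
    - {"x":0,"y":0,"z":40,"rx":0,"ry":0,"rz":0,"fingers":1}
    - {"x":0,"y":0,"z":75,"rx":0,"ry":0,"rz":0,"fingers":1}
    - {"x":0,"y":0,"z":110,"rx":0,"ry":0,"rz":0,"fingers":1}
    - {"x":0,"y":0,"z":140,"rx":0,"ry":0,"rz":0,"fingers":1}
    - {"x":0,"y":0,"z":160,"rx":0,"ry":0,"rz":0,"fingers":1}
    - {"x":0,"y":0,"z":173,"rx":0,"ry":0,"rz":0,"fingers":1}
    - {"x":0,"y":0,"z":178,"rx":0,"ry":0,"rz":0,"fingers":1}
    - {"x":0,"y":0,"z":180.5,"rx":0,"ry":0,"rz":0,"fingers":1}
    - {"x":0,"y":0,"z":180.5,"rx":0,"ry":0,"rz":0,"fingers":1}
    - {"x":0,"y":0,"z":180.5,"rx":0,"ry":0,"rz":0,"fingers":1}

```text
time_s: 42.3
tool_pos: [0.5188, 0.0628, 0.1062]
tool_rot: [180.0, 0.1, -180.0]
force: [-0.0, 1.2, -2.5]
grip_width: 0.0438
grasp_force: 20.0
```

>>> drive_tool:
  moves:
    - {"x":0,"y":0,"z":1.3,"rx":0,"ry":0,"rz":0,"fingers":1}
    - {"x":0,"y":0,"z":1.3,"rx":0,"ry":0,"rz":0,"fingers":1}
    - {"x":0,"y":0,"z":1.3,"rx":0,"ry":0,"rz":0,"fingers":-1}
    - {"x":0,"y":0,"z":1.3,"rx":0,"ry":0,"rz":0,"fingers":-1}
    - {"x":0,"y":0,"z":1.3,"rx":0,"ry":0,"rz":0,"fingers":-1}
    - {"x":0,"y":0,"z":1.3,"rx":0,"ry":0,"rz":0,"fingers":-1}
    - {"x":0,"y":0,"z":-10,"rx":0,"ry":0,"rz":0,"fingers":-1}
    - {"x":0,"y":0,"z":-40,"rx":0,"ry":0,"rz":0,"fingers":-1}
    - {"x":0,"y":0,"z":-75,"rx":0,"ry":0,"rz":0,"fingers":-1}
    - {"x":0,"y":0,"z":-105,"rx":0,"ry":0,"rz":0,"fingers":-1}
    - {"x":10,"y":-22,"z":-112,"rx":0,"ry":0,"rz":0,"fingers":-1}
    - {"x":29,"y":-66,"z":-112,"rx":0,"ry":0,"rz":0,"fingers":-1}
    - {"x":51,"y":-115,"z":-112,"rx":0,"ry":0,"rz":0,"fingers":-1}
    - {"x":73,"y":-164,"z":-112,"rx":0,"ry":0,"rz":0,"fingers":-1}
    - {"x":95,"y":-213,"z":-112,"rx":0,"ry":0,"rz":0,"fingers":-1}
    - {"x":116,"y":-262,"z":-112,"rx":0,"ry":0,"rz":0,"fingers":-1}
    - {"x":136,"y":-307,"z":-112,"rx":0,"ry":0,"rz":0,"fingers":-1}
    - {"x":150,"y":-340,"z":-112,"rx":0,"ry":0,"rz":0,"fingers":-1}
    - {"x":156,"y":-352,"z":-112,"rx":0,"ry":0,"rz":0,"fingers":-1}
    - {"x":156,"y":-352,"z":-112,"rx":0,"ry":0,"rz":0,"fingers":-1}

```text
time_s: 44.8
tool_pos: [0.3616, -0.2893, 0.217]
tool_rot: [179.9, -0.0, 179.9]
force: [0.3, 0.2, 0.2]
grip_width: 0.0869
grasp_force: 0.0
```

>>> drive_tool:
  moves:
    - {"x":0,"y":0,"z":0,"rx":0,"ry":0,"rz":0,"fingers":-1}
    - {"x":0,"y":0,"z":20,"rx":0,"ry":0,"rz":0,"fingers":-1}
    - {"x":0,"y":0,"z":50,"rx":0,"ry":0,"rz":0,"fingers":-1}
    - {"x":0,"y":0,"z":80,"rx":0,"ry":0,"rz":0,"fingers":-1}
    - {"x":0,"y":0,"z":105,"rx":0,"ry":0,"rz":0,"fingers":-1}
    - {"x":0,"y":0,"z":116,"rx":0,"ry":0,"rz":0,"fingers":-1}
    - {"x":0,"y":0,"z":116,"rx":0,"ry":0,"rz":0,"fingers":-1}
    - {"x":0,"y":0,"z":116,"rx":0,"ry":0,"rz":0,"fingers":-1}
    - {"x":0,"y":0,"z":116,"rx":0,"ry":0,"rz":0,"fingers":1}
    - {"x":0,"y":0,"z":116,"rx":0,"ry":0,"rz":0,"fingers":1}
    - {"x":0,"y":0,"z":116,"rx":0,"ry":0,"rz":0,"fingers":1}
    - {"x":0,"y":0,"z":116,"rx":0,"ry":0,"rz":0,"fingers":1}
    - {"x":0,"y":0,"z":116,"rx":0,"ry":0,"rz":0,"fingers":1}
    - {"x":0,"y":0,"z":116,"rx":0,"ry":0,"rz":0,"fingers":1}

```text
time_s: 46.55
tool_pos: [0.3624, -0.2895, 0.1016]
tool_rot: [-180.0, 0.0, -180.0]
force: [-0.2, -0.4, 0.0]
grip_width: 0.0433
grasp_force: 20.0
```

>>> drive_tool:
  moves:
    - {"x":0,"y":0,"z":-8,"rx":0,"ry":0,"rz":0,"fingers":1}
    - {"x":0,"y":0,"z":-25,"rx":0,"ry":0,"rz":0,"fingers":1}
    - {"x":0,"y":0,"z":-45,"rx":0,"ry":0,"rz":0,"fingers":1}
    - {"x":-3,"y":6,"z":-60,"rx":0,"ry":0,"rz":0,"fingers":1}
    - {"x":-16,"y":30,"z":-60,"rx":0,"ry":0,"rz":0,"fingers":1}
    - {"x":-35,"y":68,"z":-60,"rx":0,"ry":0,"rz":0,"fingers":1}
    - {"x":-53,"y":104,"z":-60,"rx":0,"ry":0,"rz":0,"fingers":1}
    - {"x":-69,"y":142,"z":-60,"rx":0,"ry":0,"rz":0,"fingers":1}
    - {"x":-81,"y":182,"z":-60,"rx":0,"ry":0,"rz":0,"fingers":1}
    - {"x":-88,"y":222,"z":-60,"rx":0,"ry":0,"rz":0,"fingers":1}
    - {"x":-92,"y":258,"z":-60,"rx":0,"ry":0,"rz":0,"fingers":1}
    - {"x":-94,"y":285,"z":-60,"rx":0,"ry":0,"rz":0,"fingers":1}
    - {"x":-94,"y":297,"z":-60,"rx":0,"ry":0,"rz":0,"fingers":1}
    - {"x":-94,"y":297,"z":-52,"rx":0,"ry":0,"rz":0,"fingers":1}
    - {"x":-94,"y":297,"z":-35,"rx":0,"ry":0,"rz":0,"fingers":1}
    - {"x":-94,"y":297,"z":-20,"rx":0,"ry":0,"rz":0,"fingers":1}
    - {"x":-94,"y":297,"z":-9,"rx":0,"ry":0,"rz":0,"fingers":1}
    - {"x":-94,"y":297,"z":-5,"rx":0,"ry":0,"rz":0,"fingers":1}
    - {"x":-94,"y":297,"z":-4,"rx":0,"ry":0,"rz":0,"fingers":1}
    - {"x":-94,"y":297,"z":-4,"rx":0,"ry":0,"rz":0,"fingers":1}

```text
time_s: 49.05
tool_pos: [0.4567, 0.0077, 0.1059]
tool_rot: [180.0, 0.0, -180.0]
force: [0.1, -0.2, -2.2]
grip_width: 0.0435
grasp_force: 20.0
```

Lower slightly, release, rise, and move clear toward the mat.

>>> drive_tool:
  moves:
    - {"x":0,"y":0,"z":0.7,"rx":0,"ry":0,"rz":0,"fingers":1}
    - {"x":0,"y":0,"z":0.7,"rx":0,"ry":0,"rz":0,"fingers":1}
    - {"x":0,"y":0,"z":0.7,"rx":0,"ry":0,"rz":0,"fingers":-1}
    - {"x":0,"y":0,"z":0.7,"rx":0,"ry":0,"rz":0,"fingers":-1}
    - {"x":0,"y":0,"z":0.7,"rx":0,"ry":0,"rz":0,"fingers":-1}
    - {"x":0,"y":0,"z":0.7,"rx":0,"ry":0,"rz":0,"fingers":-1}
    - {"x":0,"y":0,"z":-10,"rx":0,"ry":0,"rz":0,"fingers":-1}
    - {"x":0,"y":0,"z":-40,"rx":0,"ry":0,"rz":0,"fingers":-1}
    - {"x":0,"y":0,"z":-75,"rx":0,"ry":0,"rz":0,"fingers":-1}
    - {"x":0,"y":0,"z":-105,"rx":0,"ry":0,"rz":0,"fingers":-1}
    - {"x":0,"y":-25,"z":-115,"rx":0,"ry":0,"rz":0,"fingers":-1}
    - {"x":0,"y":-70,"z":-115,"rx":0,"ry":0,"rz":0,"fingers":-1}
    - {"x":0,"y":-120,"z":-115,"rx":0,"ry":0,"rz":0,"fingers":-1}
    - {"x":0,"y":-170,"z":-115,"rx":0,"ry":0,"rz":0,"fingers":-1}
    - {"x":0,"y":-220,"z":-115,"rx":0,"ry":0,"rz":0,"fingers":-1}
    - {"x":0,"y":-265,"z":-115,"rx":0,"ry":0,"rz":0,"fingers":-1}
    - {"x":0,"y":-290,"z":-115,"rx":0,"ry":0,"rz":0,"fingers":-1}
    - {"x":0,"y":-290,"z":-115,"rx":0,"ry":0,"rz":0,"fingers":-1}

```text
time_s: 51.3
tool_pos: [0.4557, -0.2846, 0.2212]
tool_rot: [-179.9, -0.0, 179.8]
force: [0.3, 0.3, 0.4]
grip_width: 0.0869
grasp_force: 0.0
```

Run:
```python
from h import *
a=snap("top","top3");b=snap("scene","scene3")
A=cv2.resize(a["image"][190:300,220:350],(650,550),interpolation=cv2.INTER_CUBIC)
cv2.imwrite("pics/ct3.png",A[:,:,::-1]); crop(b,240,130,160,120,5,"pics/cs3.png")
I=a["image"][195:245,135:185]; g=(I.max(2)<45).astype(np.uint8)
k,l,st,ce=cv2.connectedComponentsWithStats(g)
for i in range(1,k):
    if st[i,4]>20: print(st[i],np.round(plane(a,ce[i]+[135,195],.05),4))
```

```text
(no output)
```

View pics/ct3.png

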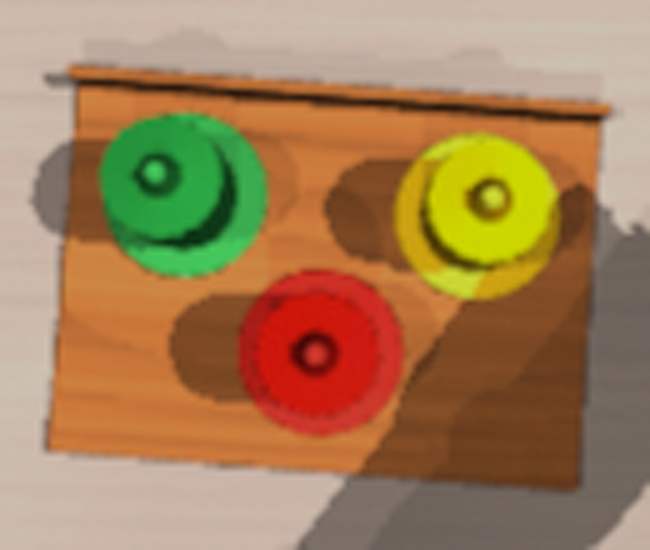

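View pics/cs3.png

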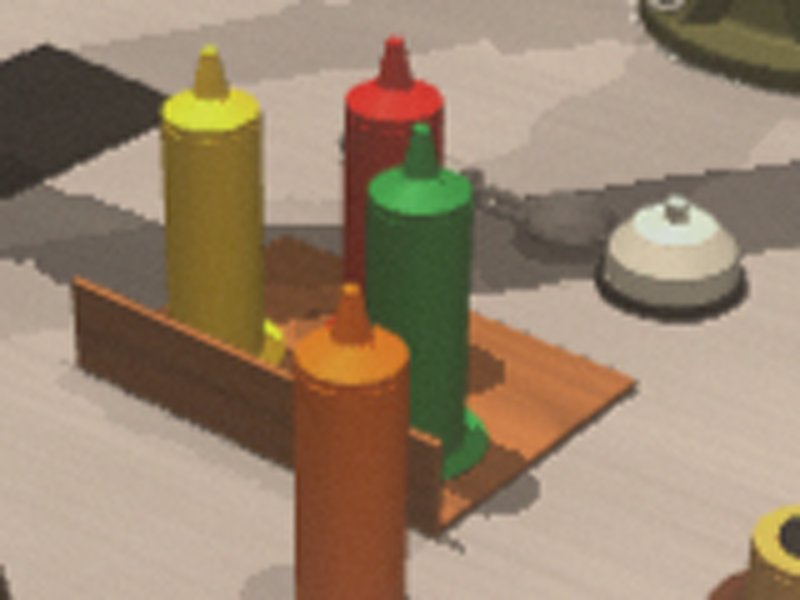

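The bottle tips sit at the same pixels as at the start (green (156,172), yellow (491,197), red (317,354)), so all three are centred and upright. I'll compare the pot with the earlier view, then hand in.

Run:
```python
from h import *
from cell import workorder
r=[]
for n,(y0,y1,x0,x1) in(("top",(195,245,130,190)),("scene",(220,280,370,430))):
    p,q=[cv2.cvtColor(load(n+k)["image"][y0:y1,x0:x1],cv2.COLOR_RGB2GRAY).astype(np.float32) for k in"23"]
    d,resp=cv2.phaseCorrelate(p,q); print(n,np.round(d,2),round(resp,2)); r.append(np.hypot(*d)<1.5)
if all(r): print(workorder.sign_off())
```

```text
top [0.01 0.04] 0.99
scene [-0.02 -0.02] 1.0
the job is handed in; nothing more can be done
None
```

The job is handed in: the pot is on the coaster about 2 mm off centre, and each bottle is upright on its own disc, back at the same tip position as at the start.

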